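# Lock the drilled strip in the clamping jig

### The arm

A 6-joint arm with a two-finger parallel gripper is mounted at the origin on the work surface. World frame = base frame: x ahead of the robot, y to its left, z up, the work surface at z = 0. Lengths are in m, angles in rad, forces in N, time in s.
With the tool pointing down it reaches from about 0.35 to 0.775 m from the base axis. Payload 5.5 kg.
Tool frame: the origin (TCP) lies midway between the tips of the shut fingers; the grasp point (between the pads) lies robot.grip_point_offset behind it (robot.grip_point_offset is the distance from the TCP to the grasp point, in m); x points along the fingers, z is the direction in which the jaws open and shut, and the axes are right-handed (so a half turn about x gives the same grasp; the last joint's range is limited). The gripper opens to 85 mm and grips with 20 to 120 N. Pads are 22 mm wide; open, the fingers measure 114 mm over their backs; the gripper's body (76 mm by 85 mm) begins 54 mm behind the grasp point. The pads swing forward as they close: fully open they stand 13 mm farther back than shut.
Start: joints at [-1.446, 0.313, 0.046, 1.304, 0, 1.431], TCP at [0.15, -0.555, 0.231] pointing down, gripper open.
Joint ranges: [-2.76, 2.76], [-0.86, 1.69], [-1.03, 1.26], [-2.2, 2.34], [-1.47, 1.5], [-3.14, 3.14]. Speed limits (rad/s): [2.57, 2.57, 3.14, 3.14, 3.14, 3.14].

### API

Orientations are given as a 3x3 rotation matrix whose columns are the frame's x, y, z axes.
In Python, from station import robot, vision, ticket gives the robot as it stands.
- The arm moves only by the tool carry_out, never from a script. Its argument "increments" is a list that holds one entry, the list of rows, each a list of 7 numbers: the turn, a rotation vector about the tool's x, y, z in rad, then the shift along the tool's x, y, z in mm, then the finger opening in mm, from 0 to 85.4. A call has 1 to 5 rows; each row shifts and turns the pose as measured when the row begins, along the tool's axes as they then stand; what a row does not reach is not made up. A row lasts 1/12 s, in which the tool goes at most 41.7 mm and 7.16 degrees, less where a joint would pass 70% of its speed; a pose out of reach is approached as far as the arm can. A call is refused whole if a number of a shift passes 41.7 or a number of a turn 0.125, either way. A call with a gripper value outside its range is refused whole. The fingers move at their own pace and stop on an object; the grip force is fixed at half the most. Time passes only in rows, so rows that do not move let the fingers close. It gives the time, the measured TCP pose, the force and the opening at its end, in the units of the state.
- robot.get_obs(): the state, without advancing time (a new reading comes with each control period).
- vision.camera(name): name is "side" or "top" or "wrist"; returns the picture (400x640x3 uint8, red, green, blue); there is no depth.
- vision.camera_model(name): a dict with "camera_matrix" (3x3 intrinsics, pixels), "position" and "orientation" of the camera in the world; the wrist camera has in their place "T_tool_cam" (4x4, takes a point from camera to tool coordinates, whose origin is the TCP and whose axes are the tool frame's). Camera axes: x right, y up, looking along -z (the intrinsics and any distortion apply to the point x, -y, -z); pixel columns grow to the right and rows downward; lengths in m; the calibration is good to about 2 mm. A picture is of the moment at which its call begins: read the wrist's pose just before it. camera_model takes no time and is no camera call.
- ticket.finish_job(): hands the job in, once; it reports no verdict.
The state is a dict: "time_s": time; "joint_pos": joint angles; "joint_vel": joint speeds; "joint_torque": joint torques, N m; "ee_pos": TCP position; "tool_rot": TCP orientation; "force": force on the tool from outside, world axes, zero at the start; "wrist_torque": the same for the moment, N m; "gripper_width": opening from 0.0 (shut) to 1.0 (fully open).
Only numpy, scipy, OpenCV 4.12 (cv2) and the standard library are available. Lean on these libraries where they do the work, as an engineer would, in place of code of your own. Each camera call takes 0.05 s, during which the arm holds its last target. There are 200 camera calls.

### The job

Push the dark drilled wood strip along its channel in the plywood jig until its end is fully home against the end stop. Then push the red knob of the clamp lever over, past its first detent (yellow spot) all the way to the second stop (red spot), so that the strip stays home and is clamped. Just push, without lifting the strip or anything else, and leave the other things on the bench where they are.

Things in the scene. Friction and masses are not known exactly. Their poses are not given: they have to be found in the camera images.
- jig: fixed plywood jig board, 270 (x) x 340 (y) x 18 mm, with fence, end stop and clamp lever. Origin on the bench surface, z up; the board covers x -173 to +97, y -205 to +135 mm. Jig coordinates below, in mm, are in this frame; heights are above the bench.
- stop (a point): centre of the end stop's face, jig (25, 120, 29); axes as the jig's. The strip's channel runs along jig y up to this face; its other end (-y) is open; floor at height 18. It lies between a fence (face at x = 58, top at height 48, y -175 to 125) and a low guide rail (face at x = -8, 12 mm thick, top at height 36, y -145 to 118, interrupted for the pad at y -20 to 58).
- pivot (a point): the clamp lever's upright pivot axis, at jig (-50, 20), height 18 mm; axes as the jig's. The knob runs on a circle of radius 85 mm about it, on the jig's -x side. Flat painted spots on the board, 112 mm from the pivot, mark the start (white), first detent (yellow) and second stop (red). Steel pegs 55 mm from the pivot, up to height 40.
- strip: loose dark wood strip with two rows of dark dots (drilled holes), 60 (x) x 180 (y) x 22 (z) mm, about 0.16 kg; origin at the centre of its underside, lying on the channel floor with about 3 mm play on each side. At the start its head is 25 to 65 mm short of the stop. It slides in +y of the jig; a push of 1 to 4 N moves it while the lever is at its start.
- strip_head (a point): centre of the strip's end face towards the stop, 11 mm above the strip's underside
- strip_tail (a point): centre of the strip's other end face (jig -y side), 11 mm above its underside: push here
- lever (a joint): clamp lever angle (rad), growing counter-clockwise from above. 0: start, knob from the pivot in jig direction (-0.825, +0.565); 0.6: first detent, knob straight to jig -x; 1.2: second stop (hard), knob towards (-0.825, -0.565). The knob moves towards jig -y. At the knob about 4 N leave the start, 5 to 6 N the detent; it then snaps on and stays (released, it rests at about 1.17).
- lever_knob (a point): middle of the red upright knob at the lever's end: diameter 18 to 24 mm, 50 mm tall, from 54 to 104 mm above the bench; this point is 80 mm above the bench. The flat steel arm under it is 14 mm wide, at 48 to 55 mm above the bench.
- pad: black rubber clamp pad, 50 (y) x 20 mm, in the gap of the guide rail, pushed towards the fence by the lever: about 2 N on the strip at the first detent, about 10 N at the second stop. Spring-loaded; origin at its face, at jig (-8, 20, 18) mm when open
- glue_pot: open white plastic glue pot, 48 mm across, 50 mm high, standing on the jig board; origin at its underside. Bystander.
- offcut: loose brown wood offcut, 45 x 70 x 30 mm; origin at its underside. Bystander.
- glue_bottle: white glue bottle with a green band, 64 mm across, 190 mm high; origin at its underside. Bystander.
- finish_tin: tin with a yellow band, 72 mm across, 85 mm high; origin at its underside. Bystander.
- bar_clamp: loose bar clamp lying flat, 340 mm long, steel bar, dark jaws, wooden handle; up to 30 mm high. Bystander.
- mallet: hammer with a wooden handle, 280 mm long, lying flat. Bystander.
- scraper: scraper with a dark wooden handle, 200 mm long, lying flat. Bystander.
Mind the look-alikes: they are no part of the job. Leave any blue look-alike of the strip alone.

How it is judged:
On the way, in this order (a step that is already met when the one before it is completed fails the run):
1. the strip is home against the end stop while the lever is still near its start (y of strip_head in the frame of stop above -0.003 m and value of joint lever below 0.4 rad), for 0.2 s.
2. the lever is at the second stop (value of joint lever above 1.1 rad), for 0.2 s.
At the end, for the whole second after the job is handed in: the strip's head is within 3 mm of the end stop, the strip flat (within 0.1 rad) and at rest, the lever past 1.1 rad at its second stop, and the pad presses on the strip with more than 4 N (y of strip_head in the frame of stop above -0.003 m and value of joint lever above 1.1 rad and contact force between pad and strip above 4 N and linear speed of strip below 0.02 m/s and angle between strip's own z axis and vertical below 0.1 rad); the robot touches nothing.
It fails at once if the strip is lifted more than 10 mm off the channel floor, or tipped (z of strip in the frame of jig above 0.028 m or angle between strip's own z axis and vertical above 0.25 rad).
It fails at once if a bystander is moved or lifted by more than 30 mm (distance of any of glue_pot, offcut, glue_bottle, finish_tin, bar_clamp, mallet, scraper from where it was at the start of the episode above 0.03 m).
It also fails if it takes over 51 s, if anything falls off the work surface, if the arm or the gripper's body presses on something with over 40 N, if the wrist force passes 120 N, or if a joint passes its speed limit or range.

## Working session

There is one attempt and no reset: what is moved stays moved. The work goes in short steps, Python scripts to look and compute and a tool call to move; the robot and the scene stay as the last step left them, time stands still between calls to the robot, and variables do not carry over. Pictures are saved under pics/ and viewed, about 8 in all and at most 12, crops included, and the job is handed in when it is done.

Besides the shell and the picture viewer there is one more tool, called after ">>>" by a JSON object that holds its "method" and its "body", one argument or row to a line. carry_out: Moves the arm, as the interface text tells. Its arguments: {"type":"object","properties":{"increments":{"type":"array"}},"required":["increments"]}

```bash
mkdir -p pics; ls; python3 - <<'E'
from station import robot, vision
import cv2
o=robot.get_obs();print(o['time_s'],o['ee_pos'],o['tool_rot'],o['gripper_width'],robot.grip_point_offset)
for n in('top','side'):
    cv2.imwrite(f'pics/{n}0.png',vision.camera(n)[:,:,::-1]);print(n,vision.camera_model(n))
print(vision.camera_model('wrist'))
E
```

```text
pics
0.0 [ 0.15041783 -0.55443481  0.23038517] [[-2.57646514e-04  9.65148537e-01  2.61702569e-01]
 [ 1.85626490e-03  2.61702588e-01 -9.65146781e-01]
 [-9.99998244e-01  2.37122589e-04 -1.85899811e-03]] 0.9990589343468325 0.0187
top {'camera_matrix': array([[371.34824512,   0.        , 315.20417276],
       [  0.        , 371.34824512, 200.97404357],
       [  0.        ,   0.        ,   1.        ]]), 'position': array([0.27242258, 0.04541296, 1.50380232]), 'orientation': array([[ 1.10523995e-02,  9.83293293e-01, -1.81692447e-01],
       [-9.99935221e-01,  1.13626267e-02,  6.66571976e-04],
       [ 2.71993921e-03,  1.81673310e-01,  9.83355180e-01]])}
side {'camera_matrix': array([[443.60380766,   0.        , 329.04967526],
       [  0.        , 443.60380766, 197.08886451],
       [  0.        ,   0.        ,   1.        ]]), 'position': array([ 0.11162155, -1.23561813,  1.01291816]), 'orientation': array([[ 0.95594634,  0.15696894, -0.24804707],
       [-0.29322761,  0.54970405, -0.78220396],
       [ 0.01357076,  0.82047926,  0.5715152 ]])}
{'camera_matrix': array([[340.24304987,   0.        , 322.61209277],
       [  0.        , 340.24304987, 200.64693925],
       [  0.        ,   0.        ,   1.        ]]), 'T_tool_cam': array([[ 1.26971958e-03,  2.95587009e-01, -9.55314978e-01,
        -1.42120652e-01],
       [-1.27424391e-04,  9.55315788e-01,  2.95587090e-01,
         7.60641634e-02],
       [ 9.99999186e-01, -2.53582288e-04,  1.25064816e-03,
         1.06549561e-03],
       [ 0.00000000e+00,  0.00000000e+00,  0.00000000e+00,
         1.00000000e+00]])}
```

View pics/top0.png

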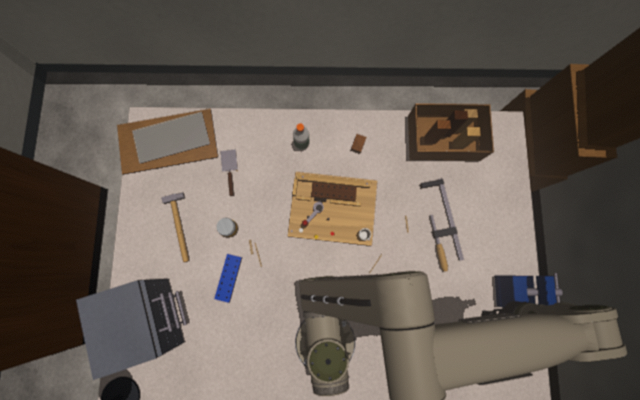

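View pics/side0.png

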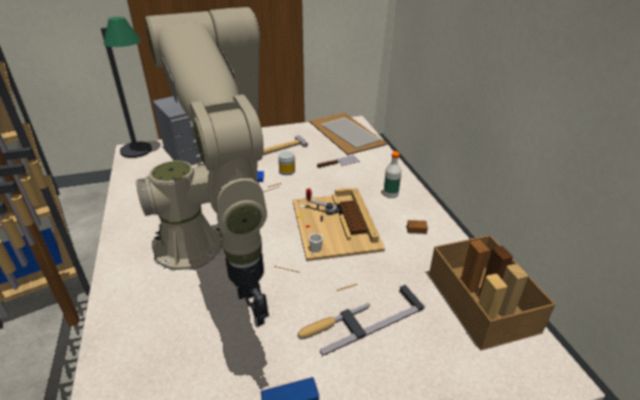

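Top: jig at px (290–377, 172–245), dark strip at (333,191), lever with red knob near (304,224), glue pot (363,234). The blue drilled look-alike at (228,278) is ignored. I'll confirm this in an enlarged crop and measure the board corners.

```bash
cat > h.py <<'E'
import numpy as np
from station import robot, vision
def ray(cm,uv,R=None,p=None):
    K=cm['camera_matrix'];R=cm['orientation'] if R is None else R;p=cm['position'] if p is None else p
    d=np.array([(uv[0]-K[0,2])/K[0,0],-(uv[1]-K[1,2])/K[1,1],-1.]);return p,R@d
def wristpose(o):
    T=np.eye(4);T[:3,:3]=o['tool_rot'];T[:3,3]=o['ee_pos'];T=T@vision.camera_model('wrist')['T_tool_cam'];return T[:3,:3],T[:3,3]
def onz(cm,uv,z,R=None,p=None):
    p,d=ray(cm,uv,R,p);return p+d*(z-p[2])/d[2]
E
python3 - <<'E'
from h import *
import cv2
im=cv2.imread('pics/top0.png');c=cv2.resize(im[165:255,280:390],None,fx=7,fy=6.6,interpolation=cv2.INTER_CUBIC)
cv2.imwrite('pics/top_crop.png',c)
h=cv2.cvtColor(im,cv2.COLOR_BGR2HSV)
m=cv2.inRange(h,(8,70,60),(28,255,255));m[:165]=0;m[255:]=0;m[:,:280]=0;m[:,390:]=0
m=cv2.morphologyEx(m,cv2.MORPH_OPEN,np.ones((3,3)))
k=max(cv2.findContours(m,0,1)[0],key=cv2.contourArea)
r=cv2.boxPoints(cv2.minAreaRect(k));cm=vision.camera_model('top')
a=cv2.approxPolyDP(cv2.convexHull(k),3,True)[:,0]
print(r);print(a)
for q in a: print(q,onz(cm,q,.018).round(4))
E
```

```text
[[286.97565 236.21951]
 [294.25616 170.6951 ]
 [378.76837 180.08536]
 [371.48785 245.60977]]
[[295 172]
 [376 180]
 [371 245]
 [288 236]]
[295 172] [0.6676 0.1291 0.018 ]
[376 180] [ 0.6376 -0.2047  0.018 ]
[371 245] [ 0.3712 -0.1798  0.018 ]
[288 236] [0.4033 0.1516 0.018 ]
```

View pics/top_crop.png

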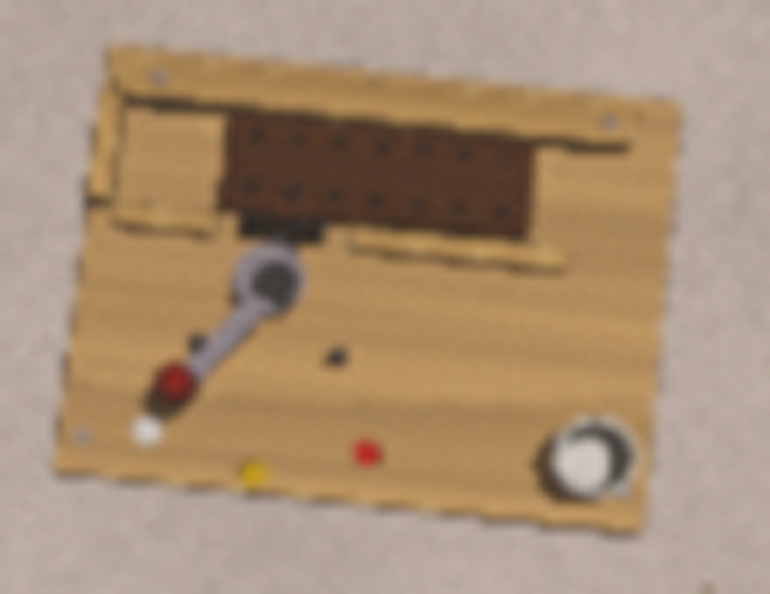

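Crop confirms: dark strip with two hole rows, head at crop (222,162), tail (532,190); knob (174,383); spots white (147,431), yellow (254,473), red (367,453). Fit the jig pose from spots and lower corners.

```bash
cat >> h.py <<'E'
import json,os
if os.path.exists('jig.json'):
    yaw,ox,oy=json.load(open('jig.json'));c,s=np.cos(yaw),np.sin(yaw);RJ=np.array([[c,-s],[s,c]]);OJ=np.array([ox,oy])
    toj=lambda p:RJ.T@(np.asarray(p)[:2]-OJ)*1000
    tow=lambda q:RJ@(np.array(q)/1000)+OJ
    def rel(q,z):  # tool-axis shift mm to jig x,y / height mm
        o=robot.get_obs();w=np.r_[tow(q),z/1000]
        return (np.array(o['tool_rot']).T@(w-o['ee_pos'])*1000).round(1)
    def st():
        o=robot.get_obs();R=np.array(o['tool_rot']);z=RJ.T@R[:2,2]
        print('t',round(o['time_s'],2),'jig',toj(o['ee_pos']).round(1),'z',round(o['ee_pos'][2]*1000,1),'F',np.round(o['force'],1),'w',round(o['gripper_width'],2),'jaw ang from -y deg',np.degrees(np.arctan2(z[1],z[0])+np.pi/2).round(1))
E
python3 - <<'E'
from h import *
cm=vision.camera_model('top')
f=lambda x,y:(280+(x+.5)/7-.5,165+(y+.5)/6.6-.5)
J=np.array([[-142.4,83.3],[-162,20],[-142.4,-43.3],[-173,135],[-173,-205]])/1000
W=np.array([onz(cm,p,.018)[:2] for p in [f(147,431),f(254,473),f(367,453),f(55,472),f(642,533)]])
a,b=J-J.mean(0),W-W.mean(0)
yaw=np.arctan2((a[:,0]*b[:,1]-a[:,1]*b[:,0]).sum(),(a*b).sum());c,s=np.cos(yaw),np.sin(yaw);R=np.array([[c,-s],[s,c]])
o=W.mean(0)-R@J.mean(0);print(yaw,o,((J@R.T+o-W)*1000).round(1))
json.dump([yaw,*o],open('jig.json','w'))
E
python3 - <<'E'
from h import *
cm=vision.camera_model('top');f=lambda x,y:(280+(x+.5)/7-.5,165+(y+.5)/6.6-.5)
print('head',toj(onz(cm,f(222,162),.04)),'tail',toj(onz(cm,f(532,190),.04)),'knobtop',toj(onz(cm,f(174,380),.104)),'pot',toj(onz(cm,f(593,457),.068)),'pivot',toj(onz(cm,f(275,283),.06)))
st()
print(rel((25,-150),230))
E
```

```text
-0.09794240071804684 [0.5622331  0.00461398] [[ 0.3 -0.3]
 [-0.6  0.1]
 [-0.2 -0.2]
 [ 0.4  2. ]
 [ 0.1 -1.6]]
head [23.44054097 58.71663545] tail [  25.57461007 -120.39435488] knobtop [-120.58776156   68.35291308] pot [-136.03316292 -165.63643778] pivot [-51.07148001  20.23993019]
t 0.1 jig [-355.2 -596.7] z 230.5 F [-0.   0.1 -0.2] w 1.0 jaw ang from -y deg 20.8
[   1.1  513.9 -282.8]
```

>>> {"method": "carry_out", "body": {
  "increments": [
    [[0.121, 0, 0, 0, 35, -18, 0], [0.121, 0, 0, 0, 35, -18, 0], [0.121, 0, 0, 0, 35, -18, 0], [0, 0, 0, 0, 35, -18, 0], [0, 0, 0, 0, 35, -18, 0]]
  ]
}}

```text
time_s: 0.52
ee_pos: [0.3148, -0.4592, 0.2271]
tool_rot: [[-0.004, 0.993, -0.114], [0.005, -0.114, -0.993], [-1.0, -0.004, -0.004]]
force: [0.7, -1.1, -0.4]
gripper_width: 0.3
```

```bash
python3 -c "
from h import *
st();print(rel((25,-165),230))"
```

```text
t 0.52 jig [-200.9 -485.8] z 227.1 F [ 0.7 -1.1 -0.4] w 0.3 jaw ang from -y deg -1.0
[  -2.5  220.5 -324.5]
```

>>> {"method": "carry_out", "body": {
  "increments": [
    [[0, 0, 0, 0, 23, -33, 0], [0, 0, 0, 0, 23, -33, 0], [0, 0, 0, 0, 23, -33, 0], [0, 0, 0, 0, 23, -33, 0], [0, 0, 0, 0, 23, -33, 0]]
  ]
}}

```text
time_s: 0.93
ee_pos: [0.4536, -0.304, 0.2243]
tool_rot: [[-0.005, 0.993, -0.117], [0.006, -0.117, -0.993], [-1.0, -0.006, -0.006]]
force: [0.3, -1.4, -0.8]
gripper_width: -0.005
```

>>> {"method": "carry_out", "body": {
  "increments": [
    [[0, 0, 0, 0, 20, -28, 0], [0, 0, 0, 0, 20, -28, 0], [0, 0, 0, 0, 20, -28, 0], [0, 0, 0, 0, 10, -14, 0], [0, 0, 0, 0, 0, 0, 0]]
  ]
}}

```text
time_s: 1.35
ee_pos: [0.5408, -0.2019, 0.2221]
tool_rot: [[-0.007, 0.994, -0.107], [0.01, -0.107, -0.994], [-1.0, -0.008, -0.009]]
force: [-0.8, 0.5, -0.5]
gripper_width: 0.001
```

```bash
python3 -c "
from h import *
st();print(rel((25,-160),28))"
```

```text
t 1.35 jig [  -1.1 -207.6] z 222.1 F [-0.8  0.5 -0.5] w 0.0 jaw ang from -y deg -0.5
[194.3  27.3 -46. ]
```

>>> {"method": "carry_out", "body": {
  "increments": [
    [[0, 0, 0, 20, 9, -15, 0], [0, 0, 0, 35, 9, -15, 0], [0, 0, 0, 35, 8, -12, 0], [0, 0, 0, 35, 2, -3, 0], [0, 0, 0, 25, 0, 0, 0]]
  ]
}}

```text
time_s: 1.77
ee_pos: [0.5784, -0.16, 0.0739]
tool_rot: [[0.005, 0.994, -0.105], [0.003, -0.105, -0.994], [-1.0, 0.005, -0.003]]
force: [-0.2, 0.2, -0.5]
gripper_width: 0.001
```

```bash
python3 -c "
from h import *
import cv2
st();print(rel((25,-155),28))
cv2.imwrite('pics/w1.png',vision.camera('wrist')[:,:,::-1])"
```

```text
t 1.77 jig [  32.2 -162.3] z 73.9 F [-0.2  0.2 -0.5] w 0.0 jaw ang from -y deg -0.4
[45.9 -7.4 -7.1]
```

View pics/w1.png

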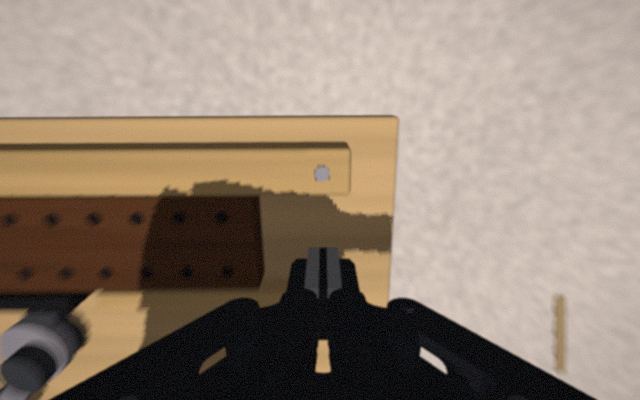

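The wrist view shows the strip tail at column ~262 with the shut fingertips at (323,250), behind it and in line with the channel. Descending.

>>> {"method": "carry_out", "body": {
  "increments": [
    [[0, 0, 0, 20, -6, 0, 0], [0, 0, 0, 18, -2, 0, 0], [0, 0, 0, 8, 0, 0, 0], [0, 0, 0, 0, 0, 0, 0]]
  ]
}}

```text
time_s: 2.15
ee_pos: [0.5633, -0.1595, 0.0198]
tool_rot: [[-0.009, 0.994, -0.108], [0.007, -0.108, -0.994], [-1.0, -0.009, -0.006]]
force: [-0.5, 0.1, 1.0]
gripper_width: 0.001
```

```bash
python3 -c "
from h import *
st();print(rel((25,-75),29))"
```

```text
t 2.15 jig [  17.1 -163.2] z 19.8 F [-0.5  0.1  1. ] w 0.0 jaw ang from -y deg -0.6
[ -8.7   6.9 -88.3]
```

>>> {"method": "carry_out", "body": {
  "increments": [
    [[0, 0, 0, -8, 6, 0, 0], [0, 0, 0, -1, 2, -12, 0], [0, 0, 0, 0, 0, -12, 0], [0, 0, 0, 0, 0, -12, 0], [0, 0, 0, 0, 0, -12, 0]]
  ]
}}

```text
time_s: 2.57
ee_pos: [0.5816, -0.1142, 0.0361]
tool_rot: [[-0.001, 0.993, -0.114], [0.003, -0.114, -0.993], [-1.0, -0.001, -0.003]]
force: [-0.0, -0.6, 0.7]
gripper_width: -0.001
```

```bash
python3 -c "
from h import *
st();print(rel((25,-75),29))"
```

```text
t 2.57 jig [  30.9 -116.3] z 36.1 F [-0.  -0.6  0.7] w -0.0 jaw ang from -y deg -0.9
[  7.2  -6.6 -41.2]
```

>>> {"method": "carry_out", "body": {
  "increments": [
    [[0, 0, 0, 2, -2, 4, 0], [0, 0, 0, 4, -2, 0, 0], [0, 0, 0, 1, 0, 0, 0]]
  ]
}}

```text
time_s: 2.82
ee_pos: [0.5802, -0.1147, 0.0331]
tool_rot: [[0.006, 0.994, -0.108], [-0.001, -0.108, -0.994], [-1.0, 0.006, 0.001]]
force: [-4.2, -2.4, 8.0]
gripper_width: -0.0
```

```bash
python3 -c "
from h import *
import cv2
st();print(rel((25,-75),28))
cv2.imwrite('pics/w2.png',vision.camera('wrist')[:,:,::-1])"
```

```text
t 2.82 jig [  29.5 -117. ] z 33.1 F [-4.2 -2.4  8. ] w -0.0 jaw ang from -y deg -0.6
[  5.   -5.  -41.9]
```

View pics/w2.png

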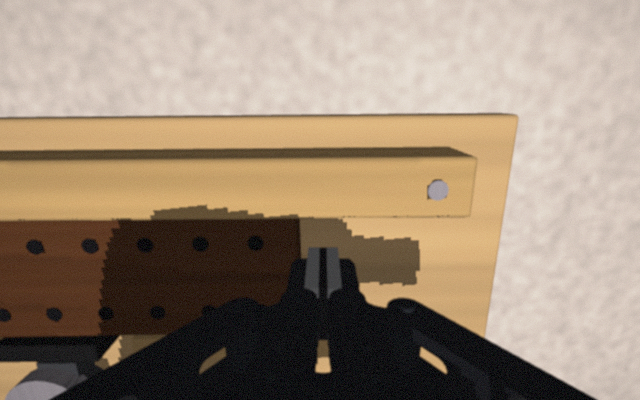

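```bash
python3 -c "
from h import *
o=robot.get_obs();R,p=wristpose(o);cm=vision.camera_model('wrist')
for q in [(300,222),(301,260)]: print('tail',toj(onz(cm,q,.04,R,p)))
for q in [(307,262),(341,262),(290,280),(357,280)]: print(toj(onz(cm,q,o['ee_pos'][2]+.01,R,p)))
st()"
```

```text
tail [  54.41143673 -108.33202085]
tail [  36.60135292 -108.2435345 ]
[  37.17654621 -111.03629611]
[  37.03344529 -125.68069964]
[  28.53021122 -103.37947113]
[  28.24561227 -132.73627275]
t 2.87 jig [  29.4 -117. ] z 33.1 F [-1.6 -1.8  8.7] w 0.0 jaw ang from -y deg -0.6
```

The wider black finger shoulder is standing on the strip's top edge (8 N), so I back off, go lower, and push again.

>>> {"method": "carry_out", "body": {
  "increments": [
    [[0, 0, 0, -4, -2, 0, 0], [0, 0, 0, 0, -2, 12, 0], [0, 0, 0, 0, 0, 14, 0], [0, 0, 0, 5, 0, 2, 0], [0, 0, 0, 3, 0, 0, 0]]
  ]
}}

```text
time_s: 3.28
ee_pos: [0.5722, -0.1447, 0.0295]
tool_rot: [[0.007, 0.994, -0.107], [-0.002, -0.107, -0.994], [-1.0, 0.008, 0.001]]
force: [-0.8, 0.5, -0.7]
gripper_width: 0.002
```

```bash
python3 -c "
from h import *
st();print(rel((25,-75),24))"
```

```text
t 3.28 jig [  24.5 -147.6] z 29.5 F [-0.8  0.5 -0.7] w 0.0 jaw ang from -y deg -0.5
[  5.4  -0.2 -72.6]
```

>>> {"method": "carry_out", "body": {
  "increments": [
    [[0, 0, 0, 5, 0, 0, 0], [0, 0, 0, 0, 0, 0, 0], [0, 0, 0, 0, 0, -10, 0], [0, 0, 0, 0, 0, -10, 0], [0, 0, 0, 0, 0, -10, 0]]
  ]
}}

```text
time_s: 3.7
ee_pos: [0.5737, -0.1152, 0.0207]
tool_rot: [[0.003, 0.994, -0.113], [-0.0, -0.113, -0.994], [-1.0, 0.003, -0.0]]
force: [0.2, 1.3, 0.8]
gripper_width: -0.001
```

```bash
python3 -c "
from h import *
st();print(rel((25,-75),24))"
```

```text
t 3.7 jig [  23.1 -118.1] z 20.7 F [0.2 1.3 0.8] w -0.0 jaw ang from -y deg -0.9
[ -3.2   1.3 -43.2]
```

>>> {"method": "carry_out", "body": {
  "increments": [
    [[0, 0, 0, -3, 0, -6, 0], [0, 0, 0, 0, 0, -8, 0], [0, 0, 0, 0, 0, -8, 0], [0, 0, 0, 0, 0, -6, 0], [0, 0, 0, 0, 0, -5, 0]]
  ]
}}

```text
time_s: 4.12
ee_pos: [0.5779, -0.0754, 0.0245]
tool_rot: [[0.003, 0.994, -0.108], [-0.001, -0.108, -0.994], [-1.0, 0.003, 0.0]]
force: [0.1, -0.9, -0.4]
gripper_width: 0.001
```

```bash
python3 -c "
from h import *
st();print(rel((25,-75),24))"
```

```text
t 4.12 jig [ 23.4 -78.1] z 24.5 F [ 0.1 -0.9 -0.4] w 0.0 jaw ang from -y deg -0.6
[ 0.5  1.6 -3.1]
```

Close to home, so small pushes while watching the force.

>>> {"method": "carry_out", "body": {
  "increments": [
    [[0, 0, 0, 0, 0, -3, 0], [0, 0, 0, 0, 0, -3, 0], [0, 0, 0, 0, 0, -3, 0]]
  ]
}}

```text
time_s: 4.37
ee_pos: [0.5784, -0.0728, 0.025]
tool_rot: [[0.001, 0.994, -0.111], [-0.02, -0.111, -0.994], [-1.0, 0.003, 0.02]]
force: [-3.0, -12.6, -1.0]
gripper_width: -0.002
```

>>> {"method": "carry_out", "body": {
  "increments": [
    [[0, 0, 0, 0, 0, -3, 0], [0, 0, 0, 0, 0, -3, 0]]
  ]
}}

```text
time_s: 4.53
ee_pos: [0.5783, -0.073, 0.0252]
tool_rot: [[-0.002, 0.993, -0.115], [-0.033, -0.115, -0.993], [-0.999, 0.002, 0.033]]
force: [-2.7, -10.8, 0.1]
gripper_width: 0.005
```

Stalled with about 11–12 N, so the strip looks home. Hold, then back off and check.

>>> {"method": "carry_out", "body": {
  "increments": [
    [[0, 0, 0, 0, 0, -2, 0], [0, 0, 0, 0, 0, -2, 0], [0, 0, 0, 0, 0, 0, 0], [0, 0, 0, 0, 0, 8, 0], [0, 0, 0, 0, 0, 15, 0]]
  ]
}}

```text
time_s: 4.95
ee_pos: [0.5754, -0.0949, 0.0262]
tool_rot: [[-0.004, 0.993, -0.117], [-0.041, -0.117, -0.992], [-0.999, 0.001, 0.041]]
force: [-0.7, -0.0, -0.0]
gripper_width: -0.0
```

>>> {"method": "carry_out", "body": {
  "increments": [
    [[0, 0.033, 0, -30, 0, 5, 0], [0, 0, 0, -38, 0, 0, 0], [0, 0, 0, -38, 0, 0, 0], [0, 0, 0, -30, 0, 0, 0], [0, 0, 0, 0, 0, 0, 0]]
  ]
}}

```text
time_s: 5.37
ee_pos: [0.5719, -0.1003, 0.1647]
tool_rot: [[-0.006, 0.993, -0.119], [-0.002, -0.119, -0.993], [-1.0, -0.006, 0.002]]
force: [0.6, -0.6, 1.5]
gripper_width: 0.002
```

```bash
python3 -c "
from h import *
import cv2
st();print(rel((-120,100),160));o=robot.get_obs();print(o['tool_rot'])
a=cv2.resize(vision.camera('top')[165:255,280:390,::-1],None,fx=7,fy=6.6,interpolation=cv2.INTER_CUBIC)[:400]
b=cv2.resize(vision.camera('wrist')[:,:,::-1],None,fx=.5,fy=.5)
b=cv2.copyMakeBorder(b,0,0,0,450,0)
cv2.imwrite('pics/c3.png',np.vstack([a,b]))"
```

```text
t 5.37 jig [  19.9 -103.5] z 164.7 F [ 0.6 -0.6  1.5] w 0.0 jaw ang from -y deg -1.2
[   5.1 -144.3 -200.4]
[[-0.00623108  0.9928389  -0.11929837]
 [-0.00150565 -0.11930986 -0.99285593]
 [-0.99997945 -0.00600695  0.0022383 ]]
```

View pics/c3.png

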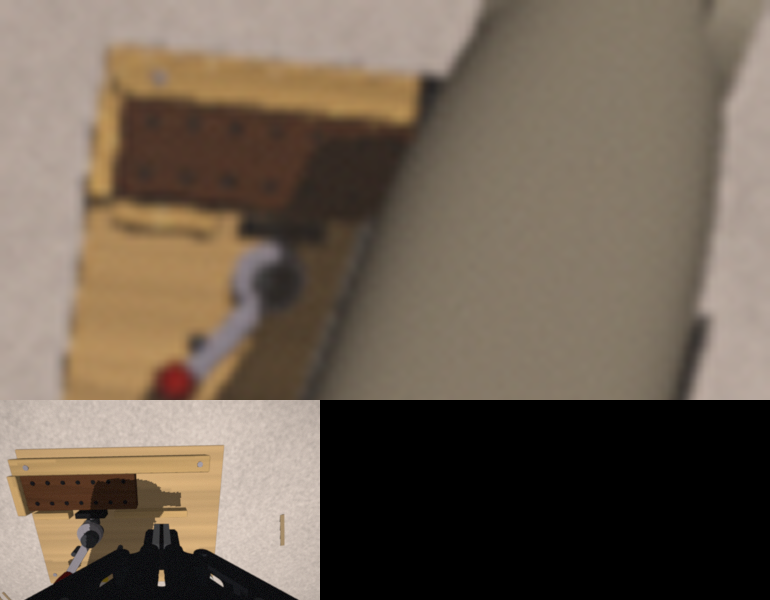

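The strip's head is against the stop (top crop px ~120) and the lever is still at its start. Now to the knob's +y side.

>>> {"method": "carry_out", "body": {
  "increments": [
    [[0, 0, 0, 0, -22, -32, 0], [0, 0, 0, 0, -22, -32, 0], [0, 0, 0, 0, -22, -32, 0], [0, 0, 0, 0, -22, -32, 0], [0, 0, 0, 0, -22, -32, 0]]
  ]
}}

```text
time_s: 5.88
ee_pos: [0.4743, 0.0455, 0.1525]
tool_rot: [[-0.017, 0.996, -0.086], [0.024, -0.086, -0.996], [-1.0, -0.019, -0.023]]
force: [-0.4, 0.9, -1.0]
gripper_width: -0.0
```

>>> {"method": "carry_out", "body": {
  "increments": [
    [[0, 0, 0, 0, -18, -30, 0], [0, 0, 0, 0, -12, -30, 0], [0, 0, 0, 0, -6, -10, 0], [0, 0, 0, 0, 0, 0, 0]]
  ]
}}

```text
time_s: 6.22
ee_pos: [0.4306, 0.0851, 0.1497]
tool_rot: [[-0.031, 0.999, -0.03], [0.059, -0.028, -0.998], [-0.998, -0.033, -0.058]]
force: [-0.6, -0.4, 0.9]
gripper_width: 0.004
```

```bash
python3 -c "
from h import *
st();print(rel((-122,115),66))"
```

```text
t 6.22 jig [-138.9   67.2] z 149.7 F [-0.6 -0.4  0.9] w 0.0 jaw ang from -y deg 3.9
[ 85.6  23.  -41.6]
```

```bash
python3 -c "
from h import *
print(np.round(robot.get_obs()['joint_pos'],2),np.round(robot.get_obs()['joint_vel'],2))"
```

```text
[-0.03  0.12 -0.41  1.08  0.06  3.14] [ 0.01  0.01 -0.01 -0.02 -0.   -0.  ]
```

Joint 6 is at its limit (3.14). I rotate the tool about 90° the other way, so the jaw lies along jig x, and push with the finger sides.

>>> {"method": "carry_out", "body": {
  "increments": [
    [[-0.122, 0, 0, 0, 0, 0, 0], [-0.122, 0, 0, 0, 0, 0, 0], [-0.122, 0, 0, 0, 0, 0, 0], [-0.122, 0, 0, 0, 0, 0, 0], [-0.122, 0, 0, 0, 0, 0, 0]]
  ]
}}

```text
time_s: 6.63
ee_pos: [0.4342, 0.0825, 0.1478]
tool_rot: [[-0.03, 0.828, 0.56], [0.057, 0.561, -0.826], [-0.998, 0.007, -0.064]]
force: [0.3, -0.3, 0.0]
gripper_width: -0.004
```

>>> {"method": "carry_out", "body": {
  "increments": [
    [[-0.122, 0, 0, 0, 0, 0, 0], [-0.122, 0, 0, 0, 0, 0, 0], [-0.122, 0, 0, 0, 0, 0, 0], [-0.122, 0, 0, 0, 0, 0, 0], [-0.122, 0, 0, 0, 0, 0, 0]]
  ]
}}

```text
time_s: 7.05
ee_pos: [0.4402, 0.078, 0.1458]
tool_rot: [[-0.028, 0.343, 0.939], [0.055, 0.938, -0.342], [-0.998, 0.042, -0.045]]
force: [0.1, 1.0, 0.4]
gripper_width: -0.002
```

>>> {"method": "carry_out", "body": {
  "increments": [
    [[-0.122, 0, 0, 0, 0, 0, 0], [-0.122, 0, 0, 0, 0, 0, 0], [-0.122, 0, 0, 0, 0, 0, 0], [0, 0, 0, 0, 0, 0, 0]]
  ]
}}

```text
time_s: 7.38
ee_pos: [0.4451, 0.0744, 0.1441]
tool_rot: [[-0.026, -0.026, 0.999], [0.053, 0.998, 0.028], [-0.998, 0.054, -0.025]]
force: [0.9, 0.3, -0.7]
gripper_width: 0.003
```

```bash
python3 -c "
from h import *
st();print(rel((-122,115),120))
R=robot.get_obs()['tool_rot'];print(np.round(R,3),np.cross(R[:,0],[0,0,-1])@R)"
```

```text
t 7.38 jig [-123.4   58. ] z 144.1 F [ 0.9  0.3 -0.7] w 0.0 jaw ang from -y deg 97.2
[26.9 55.   9.2]
[[-0.026 -0.026  0.999]
 [ 0.053  0.998  0.028]
 [-0.998  0.054 -0.025]] [ 0.         -0.02497057 -0.05411517]
```

>>> {"method": "carry_out", "body": {
  "increments": [
    [[0, -0.025, -0.054, 0, 20, 3, 0], [0, 0, 0, 0, 22, 3, 0], [0, 0, 0, 0, 16, 2, 0], [0, 0, 0, 0, 0, 0, 0]]
  ]
}}

```text
time_s: 7.72
ee_pos: [0.4571, 0.1296, 0.1439]
tool_rot: [[0.003, -0.001, 1.0], [-0.004, 1.0, 0.001], [-1.0, -0.004, 0.003]]
force: [0.2, 0.0, 0.6]
gripper_width: 0.002
```

```bash
python3 -c "
from h import *
st();print(rel((-122,112),66))
R=robot.get_obs()['tool_rot'];print(np.cross(R[:,0],[0,0,-1])@R)"
```

```text
t 7.72 jig [-116.9  114.1] z 143.9 F [0.2 0.  0.6] w 0.0 jaw ang from -y deg 95.7
[77.9 -1.3 -5.5]
[0.         0.00326589 0.00379077]
```

>>> {"method": "carry_out", "body": {
  "increments": [
    [[0, 0, 0, 22, 0, -3, 0], [0, 0, 0, 25, 0, -3, 0], [0, 0, 0, 20, 0, 0, 0], [0, 0, 0, 8, 0, 0, 0], [0, 0, 0, 0, 0, 0, 0]]
  ]
}}

```text
time_s: 8.13
ee_pos: [0.4562, 0.1271, 0.0669]
tool_rot: [[0.009, 0.013, 1.0], [-0.006, 1.0, -0.013], [-1.0, -0.005, 0.009]]
force: [-0.3, 0.3, 0.5]
gripper_width: -0.001
```

```bash
python3 -c "
from h import *
import cv2
st();print(rel((-122,90),66))
cv2.imwrite('pics/w4.png',vision.camera('wrist')[:,:,::-1])"
```

```text
t 8.13 jig [-117.5  111.5] z 66.9 F [-0.3  0.3  0.5] w -0.0 jaw ang from -y deg 94.9
[  0.9 -21.1  -6.3]
```

View pics/w4.png

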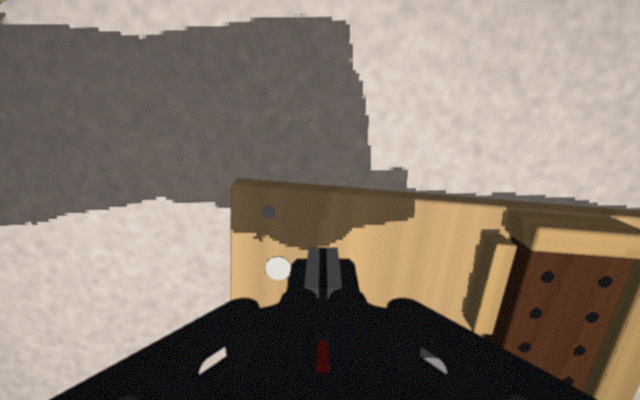

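The knob shows at (323,355), straight in line behind the fingers, and the strip is still at the stop. Pushing along the arc.

>>> {"method": "carry_out", "body": {
  "increments": [
    [[0, 0, 0, 0, -10, -3, 0], [0, 0, 0, 0, -9, -3, 0], [0, 0, 0, 0, -8, -3, 0], [0, 0, 0, 0, -8, -3, 0], [0, 0, 0, 0, -8, -3, 0]]
  ]
}}

```text
time_s: 8.6
ee_pos: [0.4365, 0.0858, 0.0696]
tool_rot: [[0.003, 0.012, 1.0], [0.008, 1.0, -0.012], [-1.0, 0.008, 0.003]]
force: [-1.2, 4.6, -2.6]
gripper_width: 0.002
```

```bash
python3 -c "
from h import *
st();print(rel((-135,42),66))"
```

```text
t 8.6 jig [-133.1   68.5] z 69.6 F [-1.2  4.6 -2.6] w 0.0 jaw ang from -y deg 94.9
[  3.3 -26.2  -4.2]
```

>>> {"method": "carry_out", "body": {
  "increments": [
    [[0, 0, 0, 1, -9, -1.5, 0], [0, 0, 0, 1, -9, -1.5, 0], [0, 0, 0, 0, -9, -1, 0], [0, 0, 0, 0, -8, 0, 0]]
  ]
}}

```text
time_s: 8.93
ee_pos: [0.43, 0.0476, 0.0694]
tool_rot: [[0.005, 0.014, 1.0], [0.011, 1.0, -0.014], [-1.0, 0.011, 0.004]]
force: [-3.2, 6.1, -0.3]
gripper_width: 0.003
```

```bash
python3 -c "
from h import *
st();print(rel((-131,12),66))"
```

```text
t 8.93 jig [-135.8   29.9] z 69.4 F [-3.2  6.1 -0.3] w 0.0 jaw ang from -y deg 94.8
[  3.2 -18.3   3.2]
```

>>> {"method": "carry_out", "body": {
  "increments": [
    [[0, 0, 0, 1, -9, 0.5, 0], [0, 0, 0, 1, -9, 2, 0], [0, 0, 0, 0, -8, 3, 0], [0, 0, 0, 0, -8, 4, 0]]
  ]
}}

```text
time_s: 9.27
ee_pos: [0.439, 0.0099, 0.0684]
tool_rot: [[0.006, 0.015, 1.0], [0.013, 1.0, -0.015], [-1.0, 0.013, 0.006]]
force: [-1.5, 0.4, -1.2]
gripper_width: 0.001
```

```bash
python3 -c "
from h import *
st();print(rel((-120,-12),66))"
```

```text
t 9.27 jig [-123.2   -6.8] z 68.4 F [-1.5  0.4 -1.2] w 0.0 jaw ang from -y deg 94.7
[ 2.3 -5.4  2.7]
```

>>> {"method": "carry_out", "body": {
  "increments": [
    [[0, 0, 0, 0, -4, 1, 0], [0, 0, 0, 0, -4, 1, 0], [0, 0, 0, 0, -3, 1, 0]]
  ]
}}

```text
time_s: 9.52
ee_pos: [0.4388, 0.0103, 0.0686]
tool_rot: [[0.001, 0.01, 1.0], [0.049, 0.999, -0.01], [-0.999, 0.049, 0.0]]
force: [-4.4, 14.6, 8.5]
gripper_width: 0.001
```

```bash
python3 -c "
from h import *
st()"
```

```text
t 9.52 jig [-123.4   -6.4] z 68.6 F [-4.4 14.6  8.5] w 0.0 jaw ang from -y deg 95.0
```

Hard stop reached (14.6 N, no motion). Back off along +y, rise, and look.

>>> {"method": "carry_out", "body": {
  "increments": [
    [[0, 0, 0, 0, 0, 0, 0], [0, 0, 0, 0, 6, 0, 0], [0, 0, 0, 0, 15, -2, 0], [0, 0, -0.045, 0, 15, -2, 0], [0, 0, 0, -30, 5, 0, 0]]
  ]
}}

```text
time_s: 9.93
ee_pos: [0.4353, 0.0495, 0.0976]
tool_rot: [[-0.004, 0.016, 1.0], [0.002, 1.0, -0.016], [-1.0, 0.002, -0.004]]
force: [-1.3, 0.1, 0.1]
gripper_width: 0.003
```

>>> {"method": "carry_out", "body": {
  "increments": [
    [[0, 0, 0, -38, 0, 0, 0], [0, 0, 0, -38, 0, -10, 0], [0, 0, 0, -38, 0, -30, 0], [0, 0, 0, -20, 0, -30, 0], [0, 0, 0, 0, 0, 0, 0]]
  ]
}}

```text
time_s: 10.35
ee_pos: [0.3733, 0.0498, 0.2363]
tool_rot: [[0.005, 0.014, 1.0], [-0.004, 1.0, -0.014], [-1.0, -0.004, 0.005]]
force: [-0.8, 0.3, -1.3]
gripper_width: -0.003
```

```bash
python3 -c "
from h import *
import cv2
st()
a=cv2.resize(vision.camera('top')[165:255,280:390,::-1],None,fx=4,fy=4,interpolation=cv2.INTER_CUBIC)
s=cv2.resize(vision.camera('side')[180:270,280:390,::-1],None,fx=4,fy=4,interpolation=cv2.INTER_CUBIC)
o=robot.get_obs();w=cv2.resize(vision.camera('wrist')[:,:,::-1],(352,220))
w=cv2.copyMakeBorder(w,0,0,0,a.shape[1]+s.shape[1]-352,0)
w[:, :352]=w[:, :352]
cv2.imwrite('pics/f5.png',cv2.resize(np.vstack([np.hstack([a[:,:,],s]),np.pad(w[:,:880],((0,0),(0,0),(0,0)))]),None,fx=.9,fy=.9))"
```

```text
t 10.35 jig [-192.4   26.5] z 236.3 F [-0.8  0.3 -1.3] w -0.0 jaw ang from -y deg 94.8
```

View pics/f5.png

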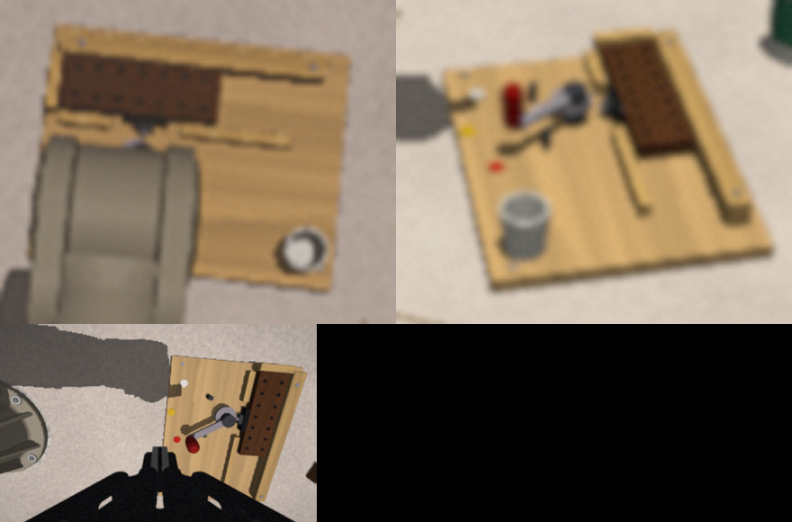

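```bash
python3 -c "
from h import *
import cv2
for n in('side','wrist','top'):
    o=robot.get_obs();im=vision.camera(n);cm=vision.camera_model(n);R,p=wristpose(o) if n=='wrist' else (None,None)
    h=cv2.cvtColor(im,cv2.COLOR_RGB2HSV)
    if n!='top':
        m=cv2.inRange(h,(0,150,40),(6,255,255))|cv2.inRange(h,(172,150,40),(180,255,255))
        _,_,s,c=cv2.connectedComponentsWithStats(m)
        for k in range(1,len(s)):
            if s[k,4]>8: print(n,s[k],c[k],toj(onz(cm,c[k],.08,R,p)),toj(onz(cm,c[k],.018,R,p)))
    if n!='side':
        m=cv2.inRange(h,(0,80,20),(14,255,105));m=cv2.morphologyEx(m,2,np.ones((3,3)))
        for k in sorted(cv2.findContours(m,0,1)[0],key=cv2.contourArea)[-3:]:
            b=cv2.boxPoints(cv2.minAreaRect(k));print(n,'dark',[toj(onz(cm,q,.04,R,p)).round(1).tolist() for q in b])
"
```

```text
side [310 204   5  11  35] [311.97142857 208.62857143] [-122.82877013  -27.32101395] [-109.24831521   55.82015251]
wrist [377 227  28  36 680] [389.95       245.26323529] [-121.01895895  -28.3183577 ] [-105.19393984  -55.75376716]
wrist [352 229  14  12 128] [358.734375  234.2109375] [-151.6248591   -19.56850674] [-142.26724782  -45.15496373]
wrist dark [[-125.9, -29.6], [-122.7, -29.4], [-122.4, -31.6], [-125.6, -31.9]]
wrist dark [[-104.9, -41.7], [-98.5, -41.2], [-98.0, -44.6], [-104.4, -45.2]]
wrist dark [[-7.2, -58.0], [-2.7, 126.2], [57.5, 116.4], [63.5, -72.6]]
top dark [[-4.7, 119.2], [59.0, 119.5], [57.1, -58.6], [-6.4, -57.5]]
top dark [[281.4, -337.6], [488.1, -491.9], [413.7, -578.8], [210.6, -424.0]]
top dark [[-780.7, 1124.8], [51.1, 1347.5], [96.1, 940.2], [-740.8, 758.5]]
```

Knob at jig (-122,-28), which is the second stop. Strip spans y ≈ -58 to +119.4, so it is home. Handing in.

```bash
python3 -c "
from station import ticket
print(ticket.finish_job())"
```

```text
the job is handed in; nothing more can be done
None
```

I pushed the dark strip home against the end stop, then pushed the red knob past the first detent to its second stop. I backed the arm clear and handed the job in about 10.5 s into the 51 s. No verdict was reported.

**Strip:** The final push stalled at about 11–12 N. In the last top image the strip spans jig y ≈ -58 to +119, against an ideal -60 to +120. A cruder wrist-image mask read 116–126 mm at the head, which agrees only roughly.

**Lever:** The force dropped past the detent, then the knob met a hard stop at about 15 N. After release, the side and wrist images put the knob at jig (-122, -28), where the second stop should be (-120, -28).

**Not checked:** I had no direct measurement of the pad force. The bystanders were not measured again. The glue pot is in its place in the last picture, and the arm never came near the others.

**What went wrong on the way:**
- In the first push the tool rode too high, and a finger shoulder briefly pressed on the strip's top with about 8 N. I backed off and pushed again lower.
- The wrist joint ran into its range limit on the way to the knob. I turned the tool 90° and pushed with the sides of the fingers instead.

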